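# Refill and front up the counter shelf

### The job

Get the counter shelf ready for customers: stand one spare carton from the pulp tray in each empty lane, broad side facing the customers, and push forward the cartons that have been left standing back, sliding them along their lanes without lifting them, so that all five stand upright in one neat row, square and right up against the front stops. Do not knock any carton over, and leave the phone, the pen pot and the tape dispenser where they are.

Things in the scene. Friction and masses are not known exactly. Their poses are not given: they have to be found in the camera images.
- display: low counter shelf, 212 mm deep (x), 404 mm wide (y), board top 50 mm above the counter; +x points away from the robot, to the customers; origin at the centre of its underside; fixed. On it stand five equal lane trays side by side, 76 mm apart, in an order that varies; two are empty at the start
- lane_1_home (a point): lane tray, fixed, 170 mm long (x, + to the customers), 70 mm wide inside (y): 4 mm floor, clear side walls 2.5 mm thick and clear front stop 3 mm thick, all 20 mm high above the floor, open back. This point: centre of a carton standing mid-lane flat against the stop: 22 mm behind the stop's inner face, 28 mm above the lane floor, 145 mm ahead of the back end; z up
- lane_2_home (a point): another lane tray, the same in every way as that of lane_1_home, and the same point in it
- lane_3_home (a point): another lane tray, the same in every way as that of lane_1_home, and the same point in it
- lane_4_home (a point): another lane tray, the same in every way as that of lane_1_home, and the same point in it
- lane_5_home (a point): another lane tray, the same in every way as that of lane_1_home, and the same point in it
- carton_1_c (a point): white folding carton with a coloured band, standing upright, 62 mm wide (its y), 44 mm deep (its x), 56 mm tall, 0.1 to 0.22 kg, all five alike; this point is its centre, 28 mm above its underside; z up; front and back look the same; it starts in one of the lane trays, either against the front stop or pushed back up to 82 mm and askew
- carton_2_c (a point): white folding carton with a coloured band, standing upright, 62 mm wide (its y), 44 mm deep (its x), 56 mm tall, 0.1 to 0.22 kg, all five alike; this point is its centre, 28 mm above its underside; z up; front and back look the same; it starts in one of the lane trays, either against the front stop or pushed back up to 82 mm and askew
- carton_3_c (a point): white folding carton with a coloured band, standing upright, 62 mm wide (its y), 44 mm deep (its x), 56 mm tall, 0.1 to 0.22 kg, all five alike; this point is its centre, 28 mm above its underside; z up; front and back look the same; it starts in one of the lane trays, either against the front stop or pushed back up to 82 mm and askew
- carton_4_c (a point): white folding carton with a coloured band, standing upright, 62 mm wide (its y), 44 mm deep (its x), 56 mm tall, 0.1 to 0.22 kg, all five alike; this point is its centre, 28 mm above its underside; z up; front and back look the same; a spare: it starts in a well of the moulded-pulp tray
- carton_5_c (a point): white folding carton with a coloured band, standing upright, 62 mm wide (its y), 44 mm deep (its x), 56 mm tall, 0.1 to 0.22 kg, all five alike; this point is its centre, 28 mm above its underside; z up; front and back look the same; a spare: it starts in a well of the moulded-pulp tray
- pulp_tray: brown moulded-pulp tray with two wells side by side along its y, about 200 x 250 mm over its rim, rim 35 mm above the counter, floor of the wells 15 mm above the counter; each well is about 140 x 95 mm at the floor, and the wells' centres lie 54 mm either side of the tray's centre along y; origin at the centre of its underside; fixed
- phone: black phone lying on the counter, 152 x 74 x 8 mm, origin at the centre of its underside; bystander
- pen_pot: open round pot with pens standing in it, 82 mm across, 85 mm tall (pens to 140 mm), origin at the centre of its underside; bystander
- tape_dispenser: dark desk tape dispenser, 60 x 150 mm, 86 mm tall, origin at the centre of its underside; bystander
Not all that is in view belongs to the job. What is shaped like the part that bears carton_2_c but purple is not meant.

How it is judged:
At the end, for the whole second after the job is handed in: Each lane holds one carton (shelf cartons in their own lanes, spares in the two empty ones): front within 6 mm of the front stop, on the lane floor (5 mm), within 8 mm of the lane middle, broad face square within 0.10 rad, upright within 0.08 rad (x of carton_1_c in the frame of lane_1_home between -0.006 and 0.004 m and y of carton_1_c in the frame of lane_1_home between -0.008 and 0.008 m and z of carton_1_c in the frame of lane_1_home between -0.005 and 0.005 m and angle between the x axis of carton_1_c and the x axis of lane_1_home, either way round below 0.1 rad and angle between each of carton_1_c, carton_2_c, carton_3_c's own z axis and vertical below 0.08 rad and x of carton_2_c in the frame of lane_2_home between -0.006 and 0.004 m and y of carton_2_c in the frame of lane_2_home between -0.008 and 0.008 m and z of carton_2_c in the frame of lane_2_home between -0.005 and 0.005 m and angle between the x axis of carton_2_c and the x axis of lane_2_home, either way round below 0.1 rad and x of carton_3_c in the frame of lane_3_home between -0.006 and 0.004 m and y of carton_3_c in the frame of lane_3_home between -0.008 and 0.008 m and z of carton_3_c in the frame of lane_3_home between -0.005 and 0.005 m and angle between the x axis of carton_3_c and the x axis of lane_3_home, either way round below 0.1 rad and (((x of carton_4_c in the frame of lane_4_home between -0.006 and 0.004 m and y of carton_4_c in the frame of lane_4_home between -0.008 and 0.008 m and z of carton_4_c in the frame of lane_4_home between -0.005 and 0.005 m and angle between the x axis of carton_4_c and the x axis of lane_4_home, either way round below 0.1 rad and angle between carton_4_c's own z axis and vertical below 0.08 rad) and (x of carton_5_c in the frame of lane_5_home between -0.006 and 0.004 m and y of carton_5_c in the frame of lane_5_home between -0.008 and 0.008 m and z of carton_5_c in the frame of lane_5_home between -0.005 and 0.005 m and angle between the x axis of carton_5_c and the x axis of lane_5_home, either way round below 0.1 rad and angle between carton_5_c's own z axis and vertical below 0.08 rad)) or ((x of carton_4_c in the frame of lane_5_home between -0.006 and 0.004 m and y of carton_4_c in the frame of lane_5_home between -0.008 and 0.008 m and z of carton_4_c in the frame of lane_5_home between -0.005 and 0.005 m and angle between the x axis of carton_4_c and the x axis of lane_5_home, either way round below 0.1 rad and angle between carton_4_c's own z axis and vertical below 0.08 rad) and (x of carton_5_c in the frame of lane_4_home between -0.006 and 0.004 m and y of carton_5_c in the frame of lane_4_home between -0.008 and 0.008 m and z of carton_5_c in the frame of lane_4_home between -0.005 and 0.005 m and angle between the x axis of carton_5_c and the x axis of lane_4_home, either way round below 0.1 rad and angle between carton_5_c's own z axis and vertical below 0.08 rad)))); the robot touches nothing.
It fails at once if a carton that was already on the shelf is lifted (more than 20 mm) (z of carton_1_c in the frame of lane_1_home above 0.02 m or z of carton_2_c in the frame of lane_2_home above 0.02 m or z of carton_3_c in the frame of lane_3_home above 0.02 m).
It fails at once if a carton is knocked over (tipped by more than 40 degrees) (angle between any of carton_1_c, carton_2_c, carton_3_c, carton_4_c, carton_5_c's own z axis and vertical above 0.7 rad).
It fails at once if the phone, pen pot or tape dispenser is moved (by more than 30 mm) (distance of any of phone, pen_pot, tape_dispenser from where it was at the start of the episode above 0.03 m).
It also fails if it takes over 67 s, if anything falls off the work surface, if the arm or the gripper's body presses on something with over 40 N, if the wrist force passes 120 N, or if a joint passes its speed limit or range.

### The arm

A 6-joint arm with a two-finger parallel gripper is mounted at the origin on the work surface. World frame = base frame: x ahead of the robot, y to its left, z up, the work surface at z = 0. Lengths are in m, angles in rad, forces in N, time in s.
With the tool pointing down it reaches from about 0.3 to 0.775 m from the base axis. Payload 14.6 kg.
Tool frame: the origin (TCP) lies between the finger pads; the fingertips stand 8 mm ahead of it and the grasp point (between the pads) lies 11 mm behind it (tips_ahead is the distance from the TCP to the fingertips, in m); z points along the fingers, y is the line along which they close (so a half turn about z gives the same grasp; the last joint's range is limited). The gripper opens to 85 mm and grips with 20 to 120 N. Pads are 22 mm wide; open, the fingers measure 114 mm over their backs; the gripper's body (76 mm by 85 mm) begins 54 mm behind the grasp point. The pads swing forward as they close: fully open they stand 13 mm farther back than shut.
Start: joints at [1.25, 0.3, 1.521, -0, 1.321, -0.067], TCP at [0.138, 0.532, 0.239] pointing down, gripper open.
Joint ranges: [-3.03, 3.03], [-0.79, 2.21], [0.23, 2.52], [-1.04, 4.18], [0, 3.07], [-2.55, 2.55]. Speed limits (rad/s): [2.22, 2.22, 2.57, 3.14, 3.14, 3.14].

### API

Orientations are given as a 3x3 rotation matrix whose columns are the frame's x, y, z axes.
In Python, from plant import * gives the robot as it stands. Calls block until the motion is done:
- goto(position, orientation): joint-space move of the TCP to a pose.
- movel(position, attitude=None, feed=0.15): straight line of the TCP; attitude=None keeps the orientation; feed is the mean speed in m/s.
- move_j(angles): joint-space move.
- move_gripper(opening, f_grip=None): opening from 0.0 (shut) to 1.0 (fully open); f_grip is the grip in N (None keeps the last); returns when the fingers have stopped.
- dwell(seconds).
- inverse_kinematics(position, orientation): joint angles nearest the present ones, or None.
- get_image(name): name is "scene" or "top" or "wrist"; returns the picture (420x560x3 uint8, blue, green, red); there is no depth.
- camera_params(name): a dict with "fx", "fy", "cx", "cy" (pixels), "extrinsics" (4x4, takes a point from world to camera coordinates). Camera axes: x right, y up, looking along -z (the intrinsics and any distortion apply to the point x, -y, -z); pixel columns grow to the right and rows downward; lengths in m; the calibration is good to about 2 mm. The wrist camera is an equidistant fisheye: a pixel r from the principal point sees the ray r / f radians off the axis. A picture is of the moment at which its call begins: read the wrist's pose just before it. camera_params takes no time and is no camera call; for the wrist camera it gives the pose at the moment of the call.
A pose or a line that the arm cannot do raises PlanningError and nothing moves.
- job_done(): hands the job in; it is judged then, once.
Readings, each from a call of its own:
- read_time(): time.
- read_qpos(): joint angles.
- read_qvel(): joint speeds.
- read_tau(): joint torques, N m.
- read_tool_pos(): TCP position.
- read_tcp_rot(): TCP orientation.
- read_wrist_force(): force on the tool from outside, world axes, zero at the start.
- read_ft_torque(): the same for the moment, N m.
- read_opening(): opening from 0.0 (shut) to 1.0 (fully open).
- read_grasp_force(): force on a finger pad.
Only numpy, scipy, OpenCV 4.12 (cv2) and the standard library are available. Lean on these libraries where they do the work, as an engineer would, in place of code of your own. Each camera call takes 0.05 s, during which the arm holds its last target. There are 200 camera calls.

## Working session

There is one attempt and no reset: what is moved stays moved. The work goes in short steps, each a Python script; the robot and the scene stay as the last script left them, time stands still between calls to the robot, and variables do not carry over. Pictures are saved under pics/ and viewed, at most 10 in all, crops included, and the job is handed in when it is done.

```bash
mkdir -p pics; ls
python3 - <<'E'
from plant import *
import cv2, numpy as np
for n in ("top","scene"):
    im=get_image(n); cv2.imwrite(f"pics/{n}0.png",im)
    p=camera_params(n); print(n,p)
print(read_time())
E
```

```text
pics
top {'fx': 437.4345633709982, 'fy': 437.4345633709982, 'cx': 284.20358302565256, 'cy': 208.7293648226865, 'extrinsics': array([[ 0.01296871, -0.99987649,  0.00887757, -0.03887532],
       [ 0.99544403,  0.01374893,  0.09435122, -0.6325507 ],
       [-0.09446162,  0.00761351,  0.99549939, -1.24929437],
       [ 0.        ,  0.        ,  0.        ,  1.        ]])}
scene {'fx': 441.79709343026576, 'fy': 441.79709343026576, 'cx': 279.09968175585914, 'cy': 204.9167692289325, 'extrinsics': array([[-0.20138135,  0.97944268, -0.01172947,  0.13778887],
       [-0.70662092, -0.13697339,  0.69420831,  0.38827452],
       [ 0.67833062,  0.1480889 ,  0.71967857, -1.68490263],
       [ 0.        ,  0.        ,  0.        ,  1.        ]])}
0.1
```

View pics/top0.png

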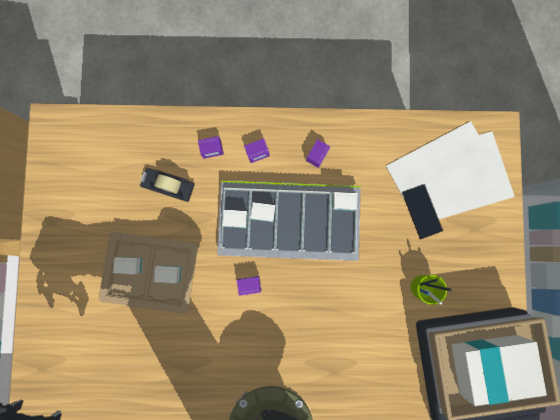

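View pics/scene0.png

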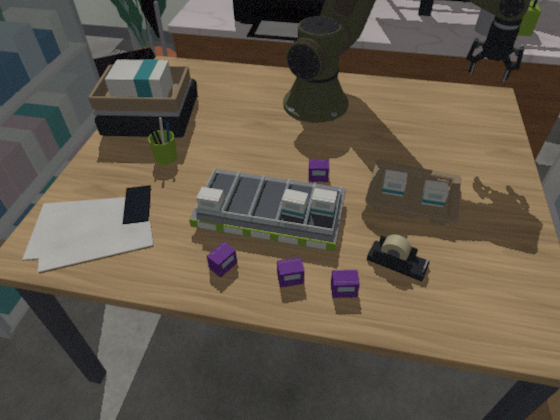

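The top view shows the shelf at about (219–360, 185–260). Cartons stand back in the two left lanes, at (235,215) and (263,210). Lanes 3 and 4 from the left are empty, and the right carton is already at the front. The spares are in the tray at (126,266) and (167,275). The purple decoys are not meant; one of them is behind the shelf at (248,285).

```bash
cat > h.py <<'E'
from plant import *
import cv2, numpy as np
def ray(p,uv,fish=False):
    E=p["extrinsics"];R=E[:3,:3];c=-R.T@E[:3,3]
    a,b=(uv[0]-p["cx"])/p["fx"],(uv[1]-p["cy"])/p["fy"]
    if fish:
        r=np.hypot(a,b); s=np.sin(r)/r if r>1e-9 else 1; d=np.array([a*s,-b*s,-np.cos(r)])
    else: d=np.array([a,-b,-1])
    return c,R.T@d
def onz(p,uv,z,fish=False):
    c,d=ray(p,uv,fish); return c+d*(z-c[2])/d[2]
def rot(yaw): # tool down, closing axis (y) at angle yaw from world x
    y=np.array([np.cos(yaw),np.sin(yaw),0]);z=np.array([0,0,-1.]);return np.column_stack([np.cross(y,z),y,z])
E
python3 - <<'E'
from h import *
p=camera_params("top")
for n,uv,z in [("decoy",(248,285),.056),("c1",(235,210),.11),("c2",(263,205),.11),("c3",(346,200),.11),("s1",(126,266),.071),("s2",(167,275),.071),("dFL",(220,186),.074),("dFR",(359,186),.074),("dBL",(219,255),.05),("dBR",(359,259),.05),("pot",(430,290),.085),("tape",(167,183),.05)]:
    print(n,onz(p,uv,z).round(3))
im=cv2.imread("pics/top0.png")
cv2.imwrite("pics/topc.png",np.hstack([cv2.resize(im[170:275,205:375],None,fx=3,fy=3,interpolation=2),cv2.resize(im[225:330,95:195][:, :],None,fx=2.85,fy=3,interpolation=2)])[:, :800])
print(read_tcp_rot().round(2), camera_params("wrist"))
for q in [(.48,.39,.36),(.58,-.0,.40)]:
    for y in (np.pi/2,-np.pi/2,0,np.pi): 
        j=inverse_kinematics(q,rot(y)); print(q,y,None if j is None else np.round(j,2))
E
```

```text
decoy [0.413 0.069 0.056]
c1 [0.62  0.105 0.11 ]
c2 [0.635 0.028 0.11 ]
c3 [ 0.652 -0.199  0.11 ]
s1 [0.463 0.409 0.071]
s2 [0.439 0.294 0.071]
dFL [0.691 0.153 0.074]
dFR [ 0.697 -0.242  0.074]
dBL [0.496 0.154 0.05 ]
dBR [ 0.49  -0.245  0.05 ]
pot [ 0.408 -0.435  0.085]
tape [0.701 0.309 0.05 ]
[[-0.97  0.25 -0.  ]
 [ 0.25  0.97 -0.  ]
 [ 0.   -0.   -1.  ]] {'fx': 325.19226210127806, 'fy': 325.19226210127806, 'cx': 281.19466685686075, 'cy': 215.50607794139222, 'extrinsics': array([[ 2.50575121e-01,  9.68097105e-01, -3.23116486e-04,
        -5.50433552e-01],
       [-9.28598416e-01,  2.40257179e-01, -2.82809954e-01,
         3.60312627e-02],
       [-2.73709867e-01,  7.11651838e-02,  9.59175910e-01,
        -3.78449486e-01],
       [ 0.00000000e+00,  0.00000000e+00,  0.00000000e+00,
         1.00000000e+00]])}
(0.48, 0.39, 0.36) 1.5707963267948966 [ 0.62  0.41  1.1  -0.    1.63 -0.95]
(0.48, 0.39, 0.36) -1.5707963267948966 [ 0.62  0.41  1.1  -0.    1.63  2.19]
(0.48, 0.39, 0.36) 0 [ 0.62  0.41  1.1  -0.    1.63  0.62]
(0.48, 0.39, 0.36) 3.141592653589793 [ 0.62  0.41  1.1  -0.    1.63 -2.52]
(0.58, -0.0, 0.4) 1.5707963267948966 [-0.06  0.31  1.14 -0.    1.69 -1.63]
(0.58, -0.0, 0.4) -1.5707963267948966 [-0.06  0.31  1.14 -0.    1.69  1.51]
(0.58, -0.0, 0.4) 0 [-0.06  0.31  1.14 -0.    1.69 -0.06]
(0.58, -0.0, 0.4) 3.141592653589793 None
```

View pics/topc.png

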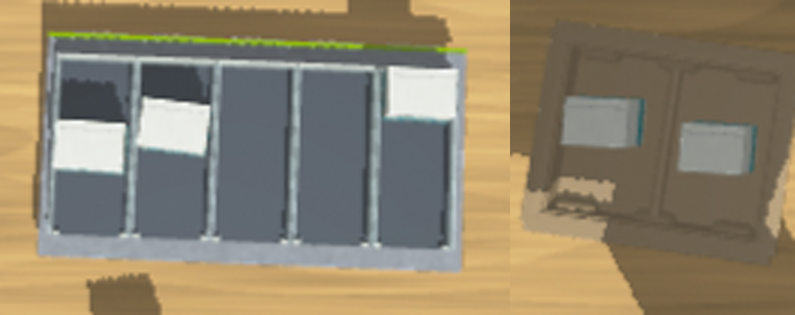

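The enlarged crop confirms it: lanes 1 and 2 have cartons standing back (the second askew), lanes 3 and 4 are empty, and lane 5 is at the front. Both spares stand in their wells with the broad side roughly along y. Next come the close wrist views.

Run:
```python
from h import *
import pickle
goto((.58,-.045,.42),rot(np.pi/2)); dwell(.2)
a=camera_params("wrist"); A=get_image("wrist")
goto((.45,.35,.33),rot(0)); dwell(.2)
b=camera_params("wrist"); B=get_image("wrist")
cv2.imwrite("pics/wA.png",A);cv2.imwrite("pics/wB.png",B);pickle.dump((a,b),open("cp.pkl","wb"))
for p in(a,b):print((-p["extrinsics"][:3,:3].T@p["extrinsics"][:3,3]).round(3))
print(read_time())
```

```text
[ 0.507 -0.044  0.554]
[0.45  0.422 0.464]
5.2333
```

View pics/wA.png

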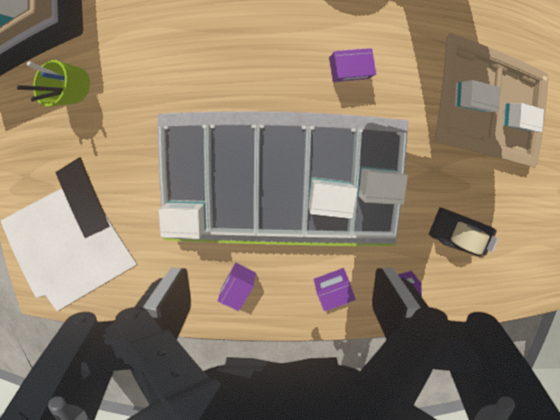

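View pics/wB.png

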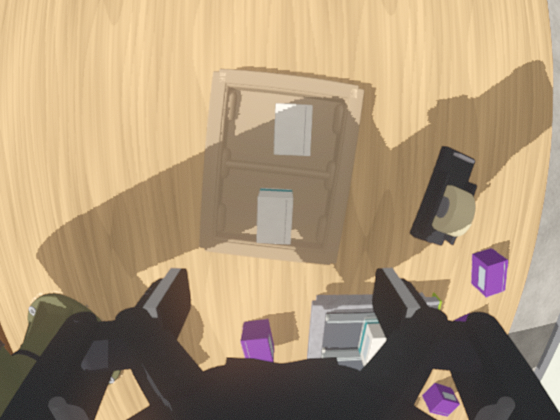

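The wrist view of the shelf shows wall ends at (207,126), (257,126), (309,128) and (360,129), with the stop line from (163,232) to (395,238). The spares are at (293,130) and (275,217) in the second view. I will rectify both views onto the relevant planes to measure.

```bash
cat >> h.py <<'E'
def rect(im,p,x0,x1,y0,y1,z,s=1000,fish=True):
    # metric view: rows = x from x1 down to x0, cols = y from y1 (left) to y0
    X,Y=np.meshgrid(np.arange(x1,x0,-1/s),np.arange(y1,y0,-1/s),indexing="ij")
    P=np.stack([X,Y,np.full_like(X,z)],-1)@p["extrinsics"][:3,:3].T+p["extrinsics"][:3,3]
    a,b,c=P[...,0],-P[...,1],-P[...,2]; r=np.hypot(a,b)
    k=np.arctan2(r,c)/r if fish else 1/c
    return cv2.remap(im,(p["fx"]*a*k+p["cx"]).astype("f4"),(p["fy"]*b*k+p["cy"]).astype("f4"),1)
E
python3 - <<'E'
from h import *
import pickle
a,b=pickle.load(open("cp.pkl","rb"))
A,B=cv2.imread("pics/wA.png"),cv2.imread("pics/wB.png")
tp=camera_params("top");T=cv2.imread("pics/top0.png")
RA=rect(A,a,.48,.72,-.26,.17,.074); RA2=rect(A,a,.48,.72,-.26,.17,.110); RB=rect(B,b,.38,.53,.23,.47,.071)
RT=rect(T,tp,.48,.72,-.26,.17,.074,fish=False)
RT=RT[:,70:430]
pic=np.zeros((480,790,3),np.uint8);pic[:240,:430]=RA;pic[240:,:430]=RA2;pic[:150,440:680]=RB;pic[240:,430:790]=RT
cv2.imwrite("pics/rect.png",pic)
def blobs(R,mask,x1,y1,z):
    mask=cv2.morphologyEx(mask,cv2.MORPH_OPEN,np.ones((5,5)))
    for c in cv2.findContours(mask,0,2)[0]:
        if cv2.contourArea(c)>1200:
            (u,v),wh,an=cv2.minAreaRect(c); print("x %.4f y %.4f"%(x1-v/1000,y1-u/1000),np.round(wh,1),round(an,1))
for R,n,x1,y1 in((RA2,"A",.72,.17),(RB,"B",.53,.47)):
    hsv=cv2.cvtColor(R,cv2.COLOR_BGR2HSV)
    for t in ((110,40),(150,40),(190,30),):
        print(n,t); blobs(R,((hsv[...,1]<t[1])&(hsv[...,2]>t[0])).astype("u1")*255,x1,y1,0)
E
```

```text
Traceback (most recent call last):
ValueError: could not broadcast input array from shape (240,431,3) into shape (240,430,3)
```

```bash
cat > m.py <<'E'
from h import *
import pickle
a,b=pickle.load(open("cp.pkl","rb"))
A,B=cv2.imread("pics/wA.png"),cv2.imread("pics/wB.png")
tp=camera_params("top");T=cv2.imread("pics/top0.png")
RA=rect(A,a,.48,.72,-.26,.17,.074)[:240,:430]; RA2=rect(A,a,.48,.72,-.26,.17,.110)[:240,:430]; RB=rect(B,b,.38,.53,.23,.47,.071)[:150,:240]
RT=rect(T,tp,.48,.72,-.26,.17,.074,fish=False)[:240,:430]
pic=np.zeros((480,790,3),np.uint8);pic[:240,:430]=RA;pic[240:,:430]=RA2;pic[:150,440:680]=RB;pic[240:,430:790]=RT[:,70:430]
cv2.imwrite("pics/rect.png",pic)
def blobs(R,mask,x1,y1,z):
    mask=cv2.morphologyEx(mask,cv2.MORPH_OPEN,np.ones((5,5)))
    for c in cv2.findContours(mask,0,2)[0]:
        if cv2.contourArea(c)>1200:
            (u,v),wh,an=cv2.minAreaRect(c); print("x %.4f y %.4f"%(x1-v/1000,y1-u/1000),np.round(wh,1),round(an,1))
for R,n,x1,y1 in((RA2,"A",.72,.17),(RB,"B",.53,.47)):
    hsv=cv2.cvtColor(R,cv2.COLOR_BGR2HSV)
    for t in ((110,40),(150,40),(190,30),):
        print(n,t); blobs(R,((hsv[...,1]<t[1])&(hsv[...,2]>t[0])).astype("u1")*255,x1,y1,0)
E
python3 m.py
```

```text
A (110, 40)
x 0.5850 y -0.0436 [363.4 184.4] 1.2
A (150, 40)
x 0.5931 y 0.1073 [58.7 33.2] 3.8
x 0.5848 y -0.0460 [358.6 184.1] 1.2
A (190, 30)
x 0.6146 y 0.0306 [62.9 47.8] 6.6
x 0.6470 y -0.1942 [63.5 51.3] 1.3
B (110, 40)
x 0.4407 y 0.3043 [69.3 43.8] 2.6
x 0.4633 y 0.4145 [62.6 44.2] 2.0
B (150, 40)
x 0.4407 y 0.3039 [68.4 43.8] 2.6
x 0.4633 y 0.4145 [62.6 44.2] 2.0
B (190, 30)
```

View pics/rect.png

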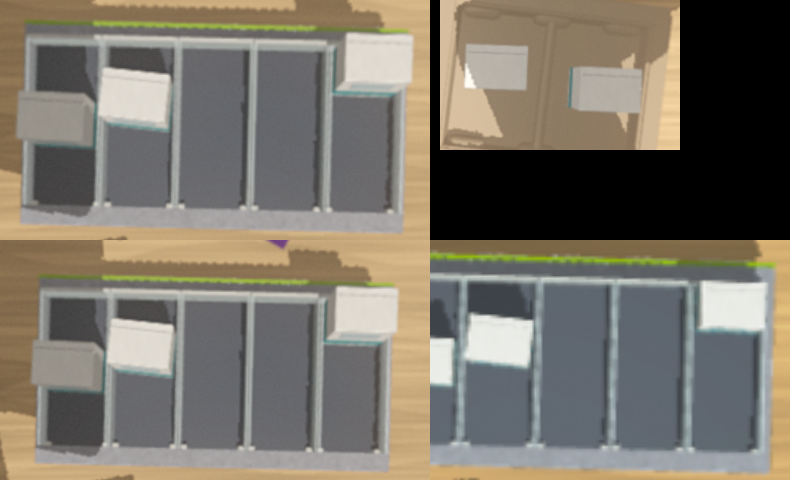

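```bash
cat >> m.py <<'E'
print('---')
from scipy.signal import find_peaks
for n,R in(("wrist",RA),("top",RT)):
    g=cv2.cvtColor(R,cv2.COLOR_BGR2GRAY).astype(float)
    for v0 in (55,85,115,145,175,190):
        pr=cv2.GaussianBlur(g[v0:v0+10].mean(0)[None],(0,0),1.5)[0]
        pk,_=find_peaks(pr,prominence=25,width=(1,14)); print(n,"x%.3f"%(.72-(v0+5)/1000),(170-pk))
    for u0 in (190,205,220,235,265,280,295,310):
        pr=cv2.GaussianBlur(g[:,u0:u0+8].mean(1)[None],(0,0),1.2)[0]
        pk,_=find_peaks(pr[20:70],prominence=15); d=np.argmax(np.diff(pr[190:235])); e=np.argmax(-np.diff(pr[5:40])) 
        b=190+np.argsort(-np.abs(np.diff(pr[190:238])))[:1]
        print(n,"y%.3f"%(.17-(u0+4)/1000),"stop x",720-20-pk,"grey->light",720-190-d, b)
E
python3 m.py | sed '1,/---/d'
```

```text
wrist x0.660 [ 142   68   -8  -84 -160]
wrist x0.630 [ 143  -83 -159]
wrist x0.600 [  -7  -82 -158]
wrist x0.570 [ 145   70   -6  -81 -157]
wrist x0.540 [  71   -5  -81 -156]
wrist x0.525 [  71   -5  -80 -156]
wrist y-0.024 stop x [695 680] grey->light 512 [208]
wrist y-0.039 stop x [695 680] grey->light 512 [208]
wrist y-0.054 stop x [694 680] grey->light 512 [208]
wrist y-0.069 stop x [694 679] grey->light 515 [205]
wrist y-0.099 stop x [693 678] grey->light 511 [209]
wrist y-0.114 stop x [693 678] grey->light 510 [210]
wrist y-0.129 stop x [693 678] grey->light 510 [210]
wrist y-0.144 stop x [693 677] grey->light 514 [206]
top x0.660 [ 142   67   -9  -84 -160]
top x0.630 [ 143  -84 -161]
top x0.600 [  -8  -83 -159]
top x0.570 [ 152   70   -6  -82 -158]
top x0.540 [ 150   69   -6  -82 -158]
top x0.525 [ 147   71   -5  -82 -158]
top y-0.024 stop x [681] grey->light 514 [206]
top y-0.039 stop x [681] grey->light 513 [207]
top y-0.054 stop x [680] grey->light 512 [208]
top y-0.069 stop x [680] grey->light 513 [207]
top y-0.099 stop x [679] grey->light 511 [209]
top y-0.114 stop x [679] grey->light 511 [209]
top y-0.129 stop x [678] grey->light 510 [210]
top y-0.144 stop x [678] grey->light 512 [208]
```

```bash
cat >> h.py <<'E'
TH=-.026; EX=np.array([np.cos(TH),np.sin(TH),0]); EY=np.array([-np.sin(TH),np.cos(TH),0])
def lane(k,dx=0,dy=0,z=0): # k=2..-2 from +y; point relative to home, absolute z
    return np.array([.6565,-.0465,0])+(.076*k+dy)*EY+dx*EX+[0,0,z]
def spare(xy,yaw,k):
    move_gripper(1.0,30)
    goto((*xy,.13),rot(yaw)); movel((*xy,.040),feed=.15); move_gripper(0)
    print("grip",read_opening(),read_grasp_force()); movel((*xy,.17),feed=.2)
    goto(lane(k,-.05,0,.16),rot(TH)); movel(lane(k,-.05,0,.116),feed=.15)
    dwell(.2); f0=read_wrist_force()[2]
    for z in np.arange(.108,.0765,-.004):
        movel(lane(k,-.05,0,z),feed=.08); f=read_wrist_force()[2]-f0
        if f>4: break
    print("z",z,"f",f,read_wrist_force().round(1),read_time())
E
python3 - <<'E'
from h import *
spare((.4633,.4145),-.035,0)
p=camera_params("wrist");im=get_image("wrist")
cv2.imwrite("pics/p1.png",im)
E
```

```text
grip 0.5118385674881745 31.914278268814087
z 0.07999999999999997 f -0.41390887458615366 [-0.3 -0.7 -1.8] 12.7083
```

View pics/p1.png

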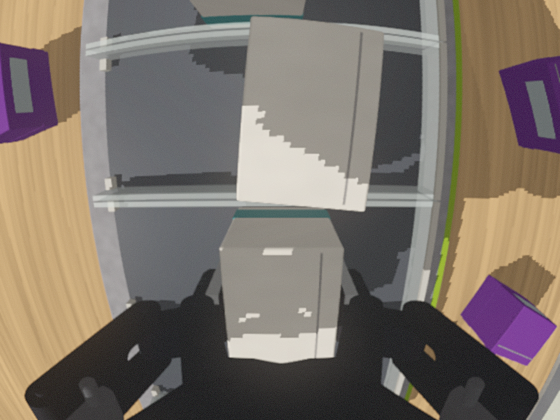

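The carton is inside lane 3, about level and about 1 mm above the floor, with no contact force. I'll set it down, fetch the second, then push all four.

```bash
cat >> h.py <<'E'
def setdown(k):
    movel(lane(k,-.05,0,.0785),feed=.05); print("fz",read_wrist_force().round(1))
    move_gripper(.78); movel(lane(k,-.05,0,.15),feed=.2)
E
python3 - <<'E'
from h import *
setdown(0)
spare((.4407,.3010),-.04,-1)
if read_tool_pos()[2]<.082: setdown(-1)
print(read_time())
T=get_image("top");R=rect(T,camera_params("top"),.48,.72,-.26,.17,.11,fish=False)
W=get_image("wrist"); cv2.imwrite("pics/p2.png",np.vstack([cv2.resize(R,(560,313)),cv2.resize(W,(380,285))[:, :] if 0 else np.hstack([cv2.resize(W,(380,285)),np.zeros((285,180,3),np.uint8)])]))
E
```

```text
fz [-7.9 -0.4 12.8]
grip 0.5066308173115469 31.005635261535645
z 0.07999999999999997 f 1.6429295686453207 [ 0.4  0.7 -1. ] 21.9417
fz [-7.   1.5 10.7]
23.05
```

View pics/p2.png

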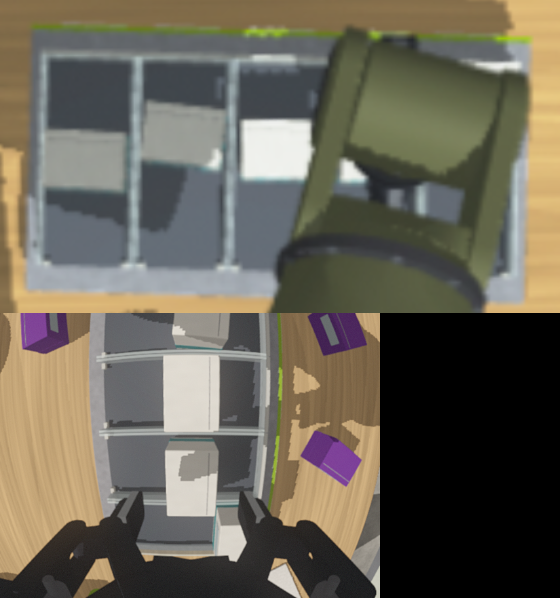

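Both spares stand upright in lanes 3 and 4, well aligned. Next I'll push with two half-closed fingers behind each carton, monitoring the force.

```bash
cat >> h.py <<'E'
def push(k,start=-.125,fmax=6,end=-.024):
    goto(lane(k,start,0,.13),rot(TH+np.pi/2)); movel(lane(k,start,0,.078),feed=.2); dwell(.15)
    f0=read_wrist_force()@EX; x=start
    while x<end:
        x+=.006 if x<-.055 else .002
        movel(lane(k,x,0,.078),feed=.08); f=read_wrist_force()@EX-f0
        if f<-fmax: break
    print(k,"x %.3f f %.1f"%((read_tool_pos()-lane(k))@EX,f),read_time())
    movel(lane(k,x-.02,0,.078),feed=.15); movel(lane(k,x-.03,0,.13),feed=.25)
E
python3 - <<'E'
from h import *
move_gripper(.3)
push(-1)
push(0)
E
```

```text
-1 x -0.032 f -14.2 31.35
0 x -0.032 f -14.4 38.7833
```

```bash
sed -i 's/x+=.006 if x<-.055 else .002/x=-.044 if x<-.045 else x+.003/; s/start=-.125/start=-.12/' h.py
python3 - <<'E'
from h import *
push(1); push(2)
goto((.45,.0,.42),rot(TH+np.pi/2))
print(read_time())
p=camera_params("wrist");W=get_image("wrist")
R=rect(W,p,.56,.72,-.26,.17,.11,s=1500); R2=rect(W,p,.56,.72,-.26,.17,.054,s=1500)
cv2.imwrite("pics/fin.png",np.vstack([R,R2]))
E
```

```text
1 x -0.032 f -6.3 42.55
2 x -0.032 f -6.8 46.3167
48.25
```

View pics/fin.png

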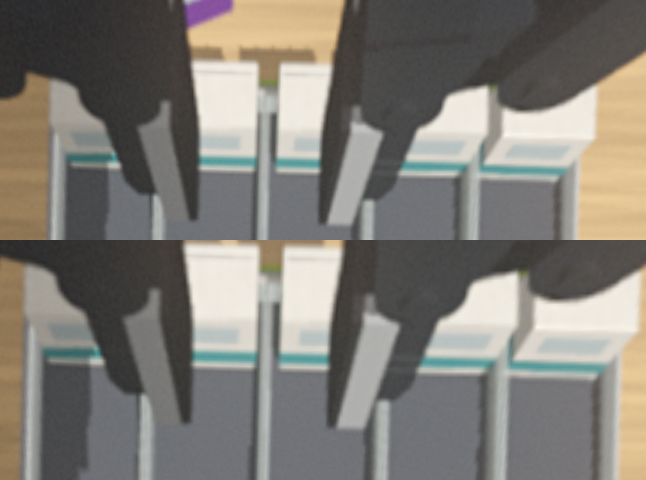

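The final view shows all five rear edges on one straight line, from (70,353) to (560,368). That slope matches the shelf's yaw, and every carton is upright and inside its lane walls.

```bash
python3 -c "
from plant import *
print(job_done(),read_time())"
```

```text
the job is handed in; nothing more can be done
the job is handed in; nothing more can be done
```

I handed the job in at about 48 s: all five cartons stand upright in one square row against the front stops, judging by the last wrist view and the push forces, and the arm never went near the phone, pen pot or tape dispenser.

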